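Hang a U-bracket on the free branch of a rotary bracket tree

ROBOT

A 7-joint arm with a two-finger parallel gripper is mounted at the origin on the work surface. World frame = base frame: x ahead of the robot, y to its left, z up, the work surface at z = 0. Lengths are in m, angles in rad, forces in N, time in s.
With the tool pointing down it reaches from about 0.425 to 0.875 m from the base axis. Payload 8.4 kg.
Tool frame: the origin (TCP) lies on the centre line of the jaws, within the pads' length; the fingertips stand tip_extent ahead of it and the grasp point (between the pads) lies 3 mm ahead of it (tip_extent is the distance from the TCP to the fingertips, in m); z points along the fingers, y is the line along which they close (so a half turn about z gives the same grasp; the last joint's range is limited). The gripper opens to 87 mm and grips with 3 to 60 N. Pads are 19 mm wide; open, the fingers measure 117 mm over their backs; the gripper's body (75 mm by 190 mm) begins 51 mm behind the grasp point.
Start: joints at [-0.099, 0.333, 0.04, 1.465, -0.013, 1.343, -0.059], TCP at [0.65, -0, 0.245] pointing down, gripper open.
Joint ranges: [-2.58, 2.58], [-0.38, 2.09], [-1.3, 1.39], [0.25, 2.4], [-1.5, 4.64], [0.08, 2.09], [-2.65, 2.65]. Speed limits (rad/s): [2.22, 2.22, 2.79, 2.79, 3.14, 3.14, 3.14].

INTERFACE

Orientations are given as a unit quaternion [x, y, z, w].
In Python, from workcell import sense, read_camera, close_job, masks_of, tip_extent gives the robot as it stands.
- The arm moves only by the tool drive_tool, never from a script. Its argument "targets" is a list of rows, each an object with "linear": the shift along the tool's x, y, z in mm, a list of three; "rot": the turn, a rotation vector about the tool's x, y, z in degrees, a list of three; "fingers": the finger opening in mm, from 0 to 87. In form: [{"linear": [dx, dy, dz], "rot": [wx, wy, wz], "fingers": fingers}, ...]. A call has 1 to 10 rows; each row shifts and turns the commanded pose from where the row before left it, along the tool's axes as they then stand; what a row does not reach is not made up. A row lasts 1/8 s, in which the tool goes at most 62.5 mm and 10.7 degrees, less where a joint would pass 70% of its speed; a pose out of reach is approached as far as the arm can. A call with a gripper value outside its range is refused whole. The fingers move at their own pace and stop on an object; the grip force is fixed at half the most. Time passes only in rows, so rows that do not move let the fingers close. It gives the time, the measured TCP pose, the force, the opening and the grip force at its end, in the units of the state.
- sense(): the state, without advancing time (a new reading comes with each control period).
- read_camera(name): name is "scene" or "side" or "wrist"; returns a dict with "frame" (384x512x3 uint8, blue, green, red), "vfov" (degrees; the focal length in pixels is half the picture's height over the tangent of half this angle, whatever the lens; pixels are square), "cx", "cy" (the principal point, pixels), "dist_coeffs" ([k1, k2, p1, p2, k3] as OpenCV has them; the pictures are not rectified), "rvec" (rotation vector, rad) and "tvec" (3), from world to camera coordinates, as OpenCV has them. Camera axes: x right, y down, z forward; pixel columns grow to the right and rows downward; lengths in m; the calibration is good to about 2 mm. A picture is of the moment at which its call begins. There is no depth.
- close_job(): hands the job in; it is judged then, once.
Trained networks look in the newest picture that a camera, given by its name, has taken for a name from the list of things; names that differ only in an ending like _2 or _b are one class to them, and where a whole thing is asked for, a point or a joint stands for the part that bears it (a point fixed in the world has none). Each returns a list of dicts, best first, with "confidence" (0 to 1); they miss things now and then, are a little off and sometimes report something else, mostly with a low value. They report only what shows in the picture. A call takes as long as a camera call.
- masks_of(name, camera): "region" (384x512 bool, what is visible of it) and "centre" ([row, column] in pixels, amid what is visible of it).
The state is a dict: "t": time; "joint_pos": joint angles; "qd": joint speeds; "joint_torque": joint torques, N m; "tcp_pos": TCP position; "ee_rot": TCP orientation; "force": force on the tool from outside, world axes, zero at the start; "torque": the same for the moment, N m; "opening": finger opening in m; "finger_force": force on a finger pad.
Only numpy, scipy, OpenCV 4.12 (cv2) and the standard library are available. Lean on these libraries where they do the work, as an engineer would, in place of code of your own. Each camera call takes 0.05 s, during which the arm holds its last target. There are 200 camera calls.

TASK

First turn the bracket tree until its empty branch stands over the tongue of the foot. Then pick up the loose U-shaped bracket and hang it astride that branch, and leave it hanging there with the branch still over the tongue. Leave the L-shaped angle bracket where it stands.

Things in the scene. Friction and masses are not known exactly. Their poses are not given: they have to be found in the camera images.
- bracket: Loose U-bracket of bare steel strip, standing on its two leg ends like an arch, left or right of the tree. 56 mm wide over the legs, 46 between them, 26 deep, 70 tall, strip 5 thick, about 0.2 kg. Origin: middle of the bridge's underside, 65 mm above the leg ends. x along its depth, y from leg to leg (outer faces at -28 and +28 mm), z up. Grip it across the legs from outside.
- tree (a joint): Angle of the tree's head about its post, rad, growing anticlockwise from above; 0: empty branch over the tongue. Starts at 0.8 to 1.8, turns half a turn each way, stays where left (1 N at a branch turns it). Foot: dark disc, 150 mm across, with a bright tongue 30 mm wide out to 150 mm from the axis, roughly towards the robot. 3 like branches 120 degrees apart; two carry fixed U-brackets.
- seat (a point): Middle of the empty branch's flat top, 80 mm from the post's axis, 140 mm above the bench; turns with the head. -x points outward along the branch (axis 80 mm along +x), z up. Branch: level bar 14 mm wide, 10 thick, its end 123 mm from the axis upturned 14 mm. Post: 28 mm thick, 12 above the branches. The fixed brackets (size of the loose one) hang at the same radius, down to 75 mm.
- angle: A loose L-shaped angle bracket of the same steel, to be left alone: foot 60 mm long, 26 mm deep and 5 mm thick, flat on the bench, with one upright leg, 70 mm tall in all, at its -y end. Origin: middle of the underside of the foot.

How it is judged:
On the way:
1. the empty branch has been turned over the tongue (within 15 degrees) while the U-bracket still stands on the bench (value of joint tree between -0.26 and 0.26 rad and height (world z) of bracket below 0.08 m), for 0.2 s.
At the end, for the whole second after the job is handed in: The U-bracket hangs at rest astride the empty branch: its bridge rests on the branch (origin within 20 mm sideways of the branch's middle, 30 mm outward to 50 mm inward of the seat, 12 mm below to 6 mm above it), tilted less than 34 degrees, and the branch is within 15 degrees of the tongue (value of joint tree between -0.26 and 0.26 rad and x of bracket in the frame of seat between -0.03 and 0.05 m and y of bracket in the frame of seat between -0.02 and 0.02 m and z of bracket in the frame of seat between -0.012 and 0.006 m and angle between bracket's own z axis and vertical below 0.6 rad and linear speed of bracket below 0.03 m/s); the robot touches nothing.
It fails at once if the angle bracket was moved by more than 30 mm (distance of angle from where it was at the start of the episode above 0.03 m).
It also fails if it takes over 56 s, if anything falls off the work surface, if the arm or the gripper's body presses on something with over 40 N, if the wrist force passes 120 N, or if a joint passes its speed limit or range.

## Working session

There is one attempt and no reset: what is moved stays moved. The work goes in short steps, Python scripts to look and compute and a tool call to move; the robot and the scene stay as the last step left them, time stands still between calls to the robot, and variables do not carry over. Pictures are saved under pics/ and viewed, at most 10 in all, crops included, and the job is handed in when it is done.

Besides the shell and the picture viewer there is one more tool, called after ">>>" as a command line: name --argument value ..., lists and objects as JSON in quotes. drive_tool: Moves the arm, as the interface text tells. Its arguments: {"type":"object","properties":{"targets":{"type":"array","items":{"type":"object","properties":{"linear":{"type":"array","items":{"type":"number"}},"rot":{"type":"array","items":{"type":"number"}},"fingers":{"type":"number"}}}}},"required":["targets"]}

```bash
mkdir -p pics
cat > h.py <<'E'
import numpy as np, cv2
from workcell import *
def K(c):
    f=192/np.tan(np.radians(c['vfov'])/2); return np.array([[f,0,c['cx']],[0,f,c['cy']],[0,0,1]])
def proj(c,P):
    return cv2.projectPoints(np.array(P,float).reshape(-1,3),np.array(c['rvec'],float),np.array(c['tvec'],float),K(c),np.array(c['dist_coeffs'],float))[0].reshape(-1,2)
def onplane(c,uv,z):
    n=cv2.undistortPoints(np.array(uv,float).reshape(-1,1,2),K(c),np.array(c['dist_coeffs'],float)).reshape(-1,2)
    R=cv2.Rodrigues(np.array(c['rvec'],float))[0]; o=-R.T@np.array(c['tvec'],float).ravel()
    d=np.c_[n,np.ones(len(n))]@R
    return o+d*((z-o[2])/d[:,2])[:,None]
E
python3 - <<'E'
from h import *
ims=[]
print(tip_extent, sense()['ee_rot'])
for n in ['scene','side']:
    c=read_camera(n); im=c['frame'].copy()
    R=cv2.Rodrigues(np.array(c['rvec'],float))[0]; print(n,-R.T@np.array(c['tvec']).ravel(),c['vfov'])
    for k,col in [('bracket',(0,0,255)),('tree',(0,255,0)),('seat',(255,0,0)),('angle',(0,255,255))]:
        for m in masks_of(k,n)[:3]:
            r=m['region'];ys,xs=np.nonzero(r)
            print(n,k,round(m['confidence'],2),m['centre'],xs.min(),xs.max(),ys.min(),ys.max(),onplane(c,[m['centre'][1],m['centre'][0]],0.035).round(3))
    cv2.imwrite(f'pics/{n}0.png',cv2.resize(im,(768,576)))
E
```

```text
0.022 [ 7.07095310e-01  7.07117815e-01 -5.99028153e-04 -5.10033323e-04]
scene [1.16911841 0.08139847 0.87845997] 53.925454242506184
scene bracket 0.64 [180.2, 134.3] 125 147 168 193 [[ 0.469 -0.349  0.035]]
scene tree 0.66 [200.2, 277.9] 228 311 175 244 [[0.492 0.083 0.035]]
scene seat 0.86 [198.5, 277.4] 228 311 175 244 [[0.486 0.081 0.035]]
scene angle 0.75 [228.0, 371.3] 364 384 211 232 [[0.558 0.343 0.035]]
side [0.2365219  0.90349283 0.67234628] 45.98021630997365
side bracket 0.59 [150.8, 290.9] 283 300 139 165 [[ 0.477 -0.347  0.035]]
side tree 0.71 [193.8, 212.0] 161 245 158 227 [[ 0.628 -0.045  0.035]]
side seat 0.85 [194.3, 212.3] 161 244 159 230 [[ 0.626 -0.043  0.035]]
side angle 0.9 [316.2, 188.2] 174 199 289 336 [[0.521 0.372 0.035]]
```

View pics/scene0.png

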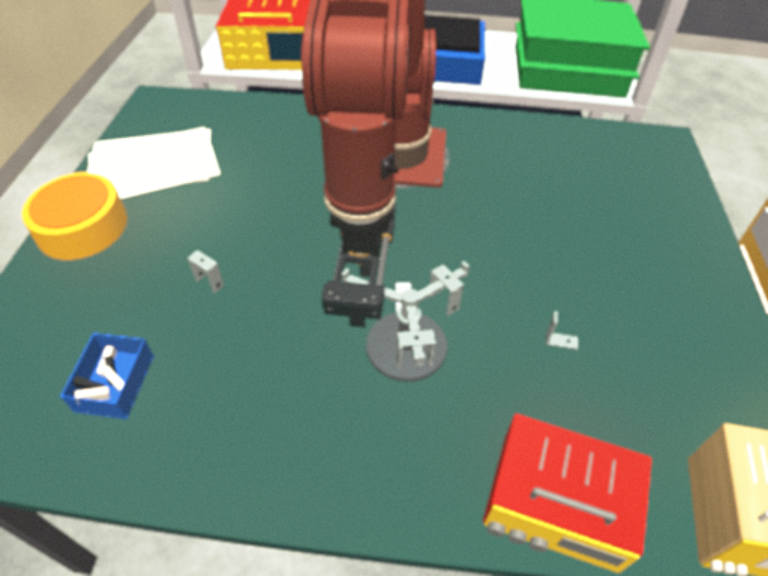

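View pics/side0.png

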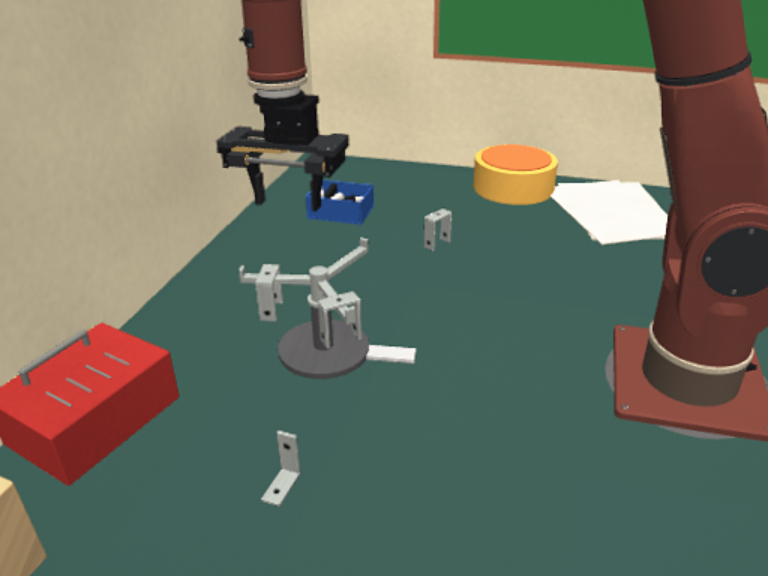

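Scene view (768 px): the disc is centred near (407,345), the post top near (403,290), and the U-bracket near (205,270). The L-bracket is near (562,335). In the side view the empty branch runs from the post (320,270) to its tip (363,243), and the tongue ends at (414,354). Next I compute the geometry.

```bash
python3 - <<'E'
from h import *
c=read_camera('side'); s=read_camera('scene')
a=onplane(c,np.array([320,270])/1.5,.152)[0]; b=onplane(c,np.array([362,248])/1.5,.14)[0]; t=onplane(c,np.array([414,354])/1.5,.008)[0]; d=onplane(c,np.array([323,350])/1.5,.008)[0]
a2=onplane(s,np.array([404,287])/1.5,.152)[0]; d2=onplane(s,np.array([407,345])/1.5,.008)[0]
br=[onplane(s,np.array(p)/1.5,.07)[0] for p in [(189,258),(202,251),(218,265),(205,270)]]
print('axis',a,a2,'disc',d,d2,'tip',b,'tongue',t,'bracket top',*br,sep='\n')
A=(a+a2)/2
for n,p in [('branch',b),('tongue',t)]: v=p-A; print(n,np.hypot(v[0],v[1]),np.degrees(np.arctan2(v[1],v[0])))
# grab masks for bracket in side: save enlarged crops of bracket
for n,cc,(x,y) in [('side',c,(290,152)),('scene',s,(136,180))]:
    cv2.imwrite(f'pics/b_{n}.png',cv2.resize(cc['frame'][y-30:y+30,x-35:x+35],None,fx=8,fy=8,interpolation=2))
im=np.hstack([cv2.imread('pics/b_side.png')[:,:400],cv2.imread('pics/b_scene.png')[:,:400]])
E
python3 -c "
import cv2,numpy as np
a=cv2.resize(cv2.imread('pics/b_side.png'),(400,343));b=cv2.resize(cv2.imread('pics/b_scene.png'),(400,343));cv2.imwrite('pics/bb.png',np.hstack([a,b]))"
```

```text
axis
[0.57362266 0.07236349 0.152     ]
[0.5604436  0.05907051 0.152     ]
disc
[0.57327351 0.08333298 0.008     ]
[0.57822854 0.07235646 0.008     ]
tip
[ 0.53916727 -0.03200433  0.14      ]
tongue
[0.42847913 0.05533954 0.008     ]
bracket top
[ 0.47001913 -0.36599999  0.07      ]
[ 0.4487098  -0.34656772  0.07      ]
[ 0.48088944 -0.30381537  0.07      ]
[ 0.49645768 -0.3248279   0.07      ]
branch 0.10161675372044464 -105.9158361540152
tongue 0.13894207981849807 -175.71663852782734
```

View pics/bb.png

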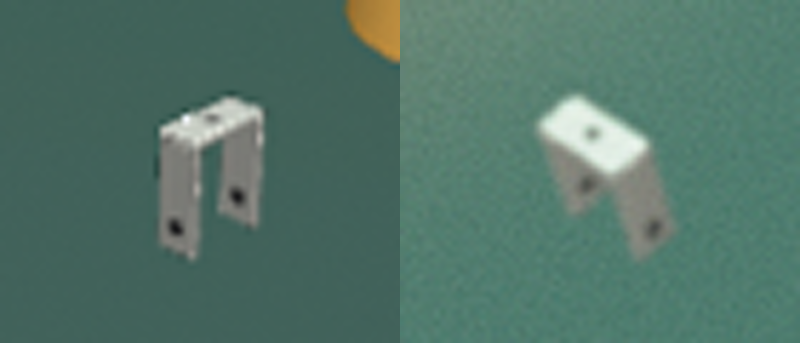

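Run:
```python
from h import *
s=read_camera('scene');c=read_camera('side')
sc=np.array([(138,125),(178,95),(250,147),(210,178)])/5.714+[101,150]
br=onplane(s,sc,.07); print(br.mean(0)); 
for i,j in [(0,3),(1,2),(0,1)]: v=br[j]-br[i]; print(np.hypot(*v[:2]),np.degrees(np.arctan2(v[1],v[0])))
sd=np.array([(160,130),(235,97),(263,107),(197,147)])/5.714+[255,122]
br=onplane(c,sd,.07); print(br.mean(0)); 
for i,j in [(0,1),(3,2),(0,3)]: v=br[j]-br[i]; print(np.hypot(*v[:2]),np.degrees(np.arctan2(v[1],v[0])))
A=np.array([.573,.073])
for d,r,e in [(-108,90,20),(-108,90,0),(-120,90,0),(-130,90,0),(-140,90,0),(-150,90,0),(-160,90,0),(-167,90,0),(-173,90,0)]:
    t=np.radians(d); h=(7+e+15*abs(np.sin(t))+9.5*abs(np.cos(t)))/1e3
    print(d,(A+r/1e3*np.array([np.cos(t),np.sin(t)])+h*np.array([-np.sin(t),np.cos(t)])).round(3))
print(sense()['tcp_pos'],sense()['t'])
```

```text
[ 0.47363777 -0.3376392   0.07      ]
0.05714691050429716 57.75378358807729
0.05728914268310061 57.58509301731212
0.026786923895881273 149.24592025671097
[ 0.46978325 -0.33170766  0.07      ]
0.059023267204805975 -121.17906197878293
0.06190293045339759 -113.25759192863188
0.027636086669048352 147.14070791187737
-108 [ 0.587 -0.026]
-108 [ 0.568 -0.02 ]
-120 [ 0.549 -0.017]
-130 [ 0.534 -0.012]
-140 [ 0.519 -0.003]
-150 [0.506 0.008]
-160 [0.496 0.022]
-167 [0.49  0.034]
-173 [0.486 0.044]
[ 6.49968071e-01 -1.52882740e-05  2.44553757e-01] 0.7
```

>>> drive_tool --targets '[{"linear": [-30,-50,0],"rot": [0,0,0],"fingers": 0},{"linear": [0,0,0],"rot": [0,0,0],"fingers": 0},{"linear": [0,0,0],"rot": [0,0,0],"fingers": 0},{"linear": [0,0,0],"rot": [0,0,0],"fingers": 0},{"linear": [0,0,30],"rot": [0,0,0],"fingers": 0}]'

```text
t: 1.32
tcp_pos: [0.6022, -0.0292, 0.2165]
ee_rot: [0.707, 0.707, 0.002, 0.002]
force: [0.4, 0.2, -0.2]
opening: 0.0449
finger_force: 0.0
```

>>> drive_tool --targets '[{"linear": [0,0,0],"rot": [0,0,0],"fingers": 0},{"linear": [0,0,0],"rot": [0,0,0],"fingers": 0},{"linear": [0,0,0],"rot": [0,0,0],"fingers": 0},{"linear": [0,0,0],"rot": [0,0,0],"fingers": 0},{"linear": [0,0,40],"rot": [0,0,0],"fingers": 0},{"linear": [0,0,36],"rot": [0,0,0],"fingers": 0},{"linear": [0,0,0],"rot": [0,0,0],"fingers": 0}]'

```text
t: 2.2
tcp_pos: [0.5983, -0.03, 0.1364]
ee_rot: [0.707, 0.707, -0.002, -0.002]
force: [-0.7, -0.5, 0.7]
opening: 0.0004
finger_force: 0.0
```

Run:
```python
from h import *
c=read_camera('side'); cv2.imwrite('pics/s1.png',cv2.resize(c['frame'][100:250,100:300],(800,600)))
```

```text
(no output)
```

View pics/s1.png

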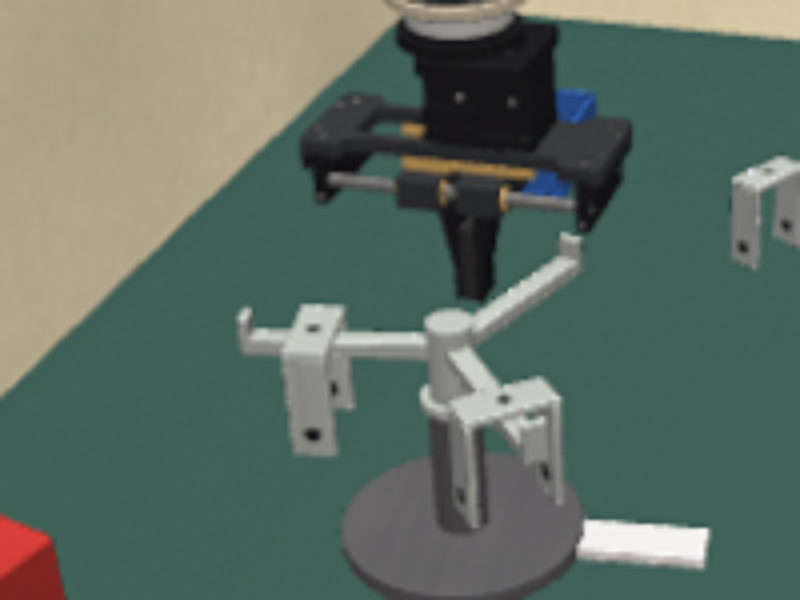

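The finger tips, at (475,295) in the crop, hang behind the empty branch on its +x side, as planned. Pushing along the arc.

>>> drive_tool --targets '[{"linear": [10,-30,0],"rot": [0,0,0],"fingers": 0},{"linear": [3,-19,0],"rot": [0,0,0],"fingers": 0},{"linear": [5,-15,0],"rot": [0,0,0],"fingers": 0},{"linear": [9,-15,0],"rot": [0,0,0],"fingers": 0},{"linear": [11,-13,0],"rot": [0,0,0],"fingers": 0},{"linear": [14,-10,0],"rot": [0,0,0],"fingers": 0},{"linear": [12,-7,0],"rot": [0,0,0],"fingers": 0},{"linear": [9,-5,0],"rot": [0,0,0],"fingers": 0},{"linear": [0,0,0],"rot": [0,0,0],"fingers": 0}]'

```text
t: 3.38
tcp_pos: [0.4855, 0.044, 0.1384]
ee_rot: [0.707, 0.708, -0.0, -0.0]
force: [0.4, -0.2, 0.4]
opening: 0.0009
finger_force: 0.0
```

Run:
```python
from h import *
c=read_camera('side'); cv2.imwrite('pics/s2.png',cv2.resize(c['frame'][100:250,100:300],(800,600)))
print(sense()['tcp_pos'],sense()['force'],sense()['joint_pos'])
```

```text
[0.4858052  0.04331121 0.13840789] [ 0.17521727 -0.74747195 -0.18692568] [-0.15477778  0.09603421 -0.02668512  1.98031504  0.00280538  1.06582378
 -0.18198781]
```

View pics/s2.png

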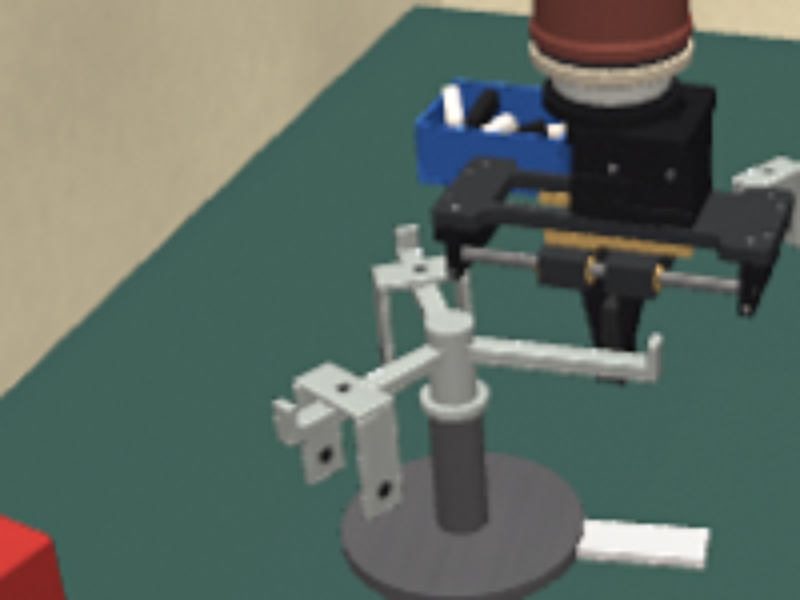

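The empty branch now runs from (470,345) to (655,370) in the crop, nearly parallel to the tongue (580–708, ~545). I'll compute the angles and the next move.

Run:
```python
from h import *
c=read_camera('side'); f=lambda p,z: onplane(c,np.array(p)/4+100,z)[0]
post=f((449,318),.152); e=f((648,358),.14); b0=f((480,342),.14); t=f((708,542),.008); t0=f((582,538),.008); d=f((463,532),.008)
g=lambda a,b: (np.degrees(np.arctan2(*(b-a)[[1,0]])).round(1), np.hypot(*(b-a)[:2]).round(3))
print(post,e,b0,t,t0,d); print('branch',g(post,e),g(b0,e),'tongue',g(post,t),g(d,t),g(t0,t))
```

```text
[0.57681839 0.07085786 0.152     ] [0.46052424 0.06519517 0.14      ] [0.55793385 0.07281368 0.14      ] [0.4266127  0.05279721 0.008     ] [0.50105679 0.06862966 0.008     ] [0.57275013 0.081799   0.008     ]
branch (np.float64(-177.2), np.float64(0.116)) (np.float64(-175.5), np.float64(0.098)) tongue (np.float64(-173.1), np.float64(0.151)) (np.float64(-168.8), np.float64(0.149)) (np.float64(-168.0), np.float64(0.076))
```

>>> drive_tool --targets '[{"linear": [-20,0,0],"rot": [0,0,0],"fingers": 0},{"linear": [0,0,-50],"rot": [0,0,0],"fingers": 0},{"linear": [0,0,-50],"rot": [0,0,0],"fingers": 0},{"linear": [-50,0,0],"rot": [0,0,0],"fingers": 87},{"linear": [-50,0,0],"rot": [0,0,0],"fingers": 87},{"linear": [-50,0,0],"rot": [0,0,0],"fingers": 87},{"linear": [-50,0,0],"rot": [0,0,0],"fingers": 87},{"linear": [-50,0,0],"rot": [0,0,0],"fingers": 87},{"linear": [-50,-5,0],"rot": [0,0,0],"fingers": 87},{"linear": [-55,-5,0],"rot": [0,0,0],"fingers": 87}]'

```text
t: 4.72
tcp_pos: [0.4757, -0.3338, 0.2385]
ee_rot: [0.707, 0.707, -0.0, -0.0]
force: [0.4, 1.0, 0.6]
opening: 0.0627
finger_force: 0.0
```

>>> drive_tool --targets '[{"linear": [0,0,0],"rot": [0,0,-10],"fingers": 87},{"linear": [0,0,0],"rot": [0,0,-10],"fingers": 87},{"linear": [0,0,0],"rot": [0,0,-10],"fingers": 87},{"linear": [0,0,0],"rot": [0,0,-10],"fingers": 87},{"linear": [0,0,0],"rot": [0,0,-10],"fingers": 87},{"linear": [0,0,0],"rot": [0,0,-8],"fingers": 87},{"linear": [0,0,0],"rot": [0,0,0],"fingers": 87}]'

```text
t: 5.6
tcp_pos: [0.4757, -0.3325, 0.2383]
ee_rot: [0.277, 0.961, -0.0, -0.0]
force: [0.9, 0.1, -0.9]
opening: 0.0873
finger_force: 0.0
```

Run:
```python
from h import *
from scipy.spatial.transform import Rotation as R
s=sense(); print(s['t'],s['tcp_pos'],R.from_quat(s['ee_rot']).as_matrix().round(3),s['joint_pos'])
c=read_camera('wrist'); cv2.imwrite('pics/w1.png',c['frame'])
for m in masks_of('bracket','wrist')[:2]: print(m['confidence'],m['centre'],onplane(c,[m['centre'][::-1]],.07))
print('tcp px at z=.07',proj(c,[s['tcp_pos'][0],s['tcp_pos'][1],.07]))
s=read_camera('scene'); cv2.imwrite('pics/sc2.png',cv2.resize(s['frame'][150:290,190:360],(728,600)))
```

```text
5.6 [ 0.47566974 -0.33252576  0.2382885 ] [[-0.847  0.531 -0.001]
 [ 0.531  0.847  0.   ]
 [ 0.001 -0.    -1.   ]] [ 0.33489514  0.19488184  0.22916605  1.6587191  -0.04557122  1.29377816
  1.58285169]
0.65 [185.3, 246.5] [[ 0.46916994 -0.33642342  0.07      ]]
tcp px at z=.07 [[252.51983357 188.30105111]]
```

View pics/w1.png

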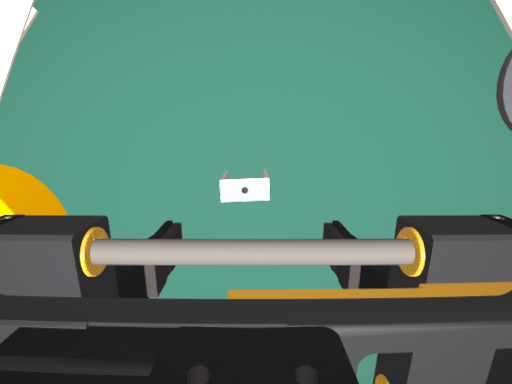

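View pics/sc2.png

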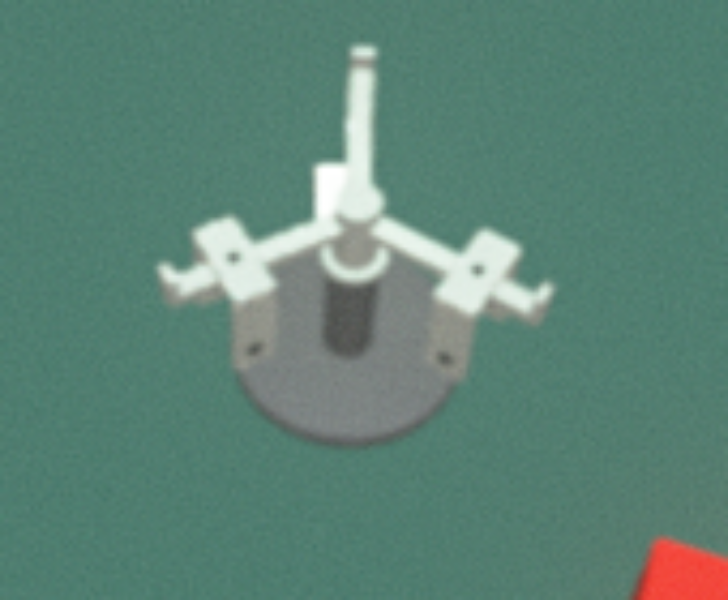

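Wrist view: the bracket's bridge is centred at (245,190), lying almost parallel to the jaw line. Scene crop: the branch points to (363,60) from the post at (359,200), with the tongue slightly to its left, so there is a small overshoot.

Run:
```python
from h import *
from scipy.spatial.transform import Rotation as R
st=sense(); M=R.from_quat(st['ee_rot']).as_matrix()
c=read_camera('wrist'); p=onplane(c,[(245,190.5)],.07)[0]; print('br',p,'tool shift mm',(M.T@(p-st['tcp_pos'])*1e3).round(1))
e=onplane(c,[(221,201.5),(270,199.5),(220,180),(269,178)],.07); 
for i,j in [(0,1),(2,3)]: v=M.T@(e[j]-e[i]); print('in tool: angle of leg line to y',np.degrees(np.arctan2(v[0],v[1])).round(1),np.hypot(*v[:2]))
s=read_camera('scene'); f=lambda p,z: onplane(s,np.array(p)/[728/170,600/140]+[190,150],z)[0]
post=f((359,198),.152); e=f((363,68),.14); b0=f((358,180),.14); tc=f((316,165),.006); d0=f((348,352),.008)
g=lambda a,b: (np.degrees(np.arctan2(*(b-a)[[1,0]])).round(1), np.hypot(*(b-a)[:2]).round(3))
print(post,e,d0,'branch',g(post,e),g(b0,e),'corner',g(post,tc),g(d0,tc))
```

```text
br [ 0.47350764 -0.3407899   0.07      ] tool shift mm [ -2.7  -8.4 168.4]
in tool: angle of leg line to y 2.5 0.05580215159978016
in tool: angle of leg line to y 2.4 0.05477405637415844
[0.57476913 0.07154849 0.152     ] [0.45900133 0.06549413 0.14      ] [0.58529836 0.07276181 0.008     ] branch (np.float64(-177.0), np.float64(0.116)) (np.float64(-177.4), np.float64(0.092)) corner (np.float64(-166.6), np.float64(0.15)) (np.float64(-167.1), np.float64(0.16))
```

>>> drive_tool --targets '[{"linear": [-3,-8,0],"rot": [0,0,-2],"fingers": 87},{"linear": [0,0,50],"rot": [0,0,0],"fingers": 87},{"linear": [0,0,50],"rot": [0,0,0],"fingers": 87},{"linear": [0,0,50],"rot": [0,0,0],"fingers": 87},{"linear": [0,0,35],"rot": [0,0,0],"fingers": 87},{"linear": [0,0,0],"rot": [0,0,0],"fingers": 87},{"linear": [0,0,0],"rot": [0,0,0],"fingers": 45},{"linear": [0,0,0],"rot": [0,0,0],"fingers": 45},{"linear": [0,0,0],"rot": [0,0,0],"fingers": 45},{"linear": [0,0,0],"rot": [0,0,0],"fingers": 45}]'

```text
t: 7.1
tcp_pos: [0.4745, -0.3408, 0.0543]
ee_rot: [0.259, 0.966, -0.0, 0.001]
force: [0.0, 1.2, 4.6]
opening: 0.0557
finger_force: 30.0
```

>>> drive_tool --targets '[{"linear": [0,0,0],"rot": [0,0,0],"fingers": 45},{"linear": [0,0,0],"rot": [0,0,0],"fingers": 45},{"linear": [0,0,0],"rot": [0,0,0],"fingers": 45}]'

```text
t: 7.48
tcp_pos: [0.4746, -0.3407, 0.0543]
ee_rot: [0.259, 0.966, -0.0, 0.0]
force: [-0.5, 0.5, 6.3]
opening: 0.056
finger_force: 30.0
```

>>> drive_tool --targets '[{"linear": [0,0,-40],"rot": [0,0,0],"fingers": 45},{"linear": [0,0,-50],"rot": [0,0,0],"fingers": 45},{"linear": [0,0,-50],"rot": [0,0,0],"fingers": 45},{"linear": [0,0,-50],"rot": [0,0,0],"fingers": 45},{"linear": [0,0,0],"rot": [0,0,-8],"fingers": 45},{"linear": [0,0,0],"rot": [0,0,-8],"fingers": 45},{"linear": [0,0,0],"rot": [0,0,-8],"fingers": 45},{"linear": [0,0,0],"rot": [0,0,-9],"fingers": 45},{"linear": [0,0,0],"rot": [0,0,0],"fingers": 45}]'

```text
t: 8.6
tcp_pos: [0.474, -0.3402, 0.2431]
ee_rot: [-0.026, 1.0, 0.0, -0.0]
force: [0.1, 0.2, -2.2]
opening: 0.0558
finger_force: 30.0
```

Run:
```python
from h import *
from scipy.spatial.transform import Rotation as R
st=sense(); M=R.from_quat(st['ee_rot']).as_matrix()
print(st['tcp_pos'],M.round(3),st['joint_pos'].__repr__(),M.T@(np.array([.495,.0675,.254])-st['tcp_pos'])*1e3)
```

```text
[ 0.47398384 -0.34017695  0.24305346] [[-0.999 -0.051 -0.001]
 [-0.051  0.999  0.001]
 [ 0.001  0.001 -1.   ]] array([ 0.39169165,  0.19858699,  0.17925631,  1.64207853, -0.03652445,
        1.30526684,  2.19924577]) [-41.89439963 406.0691621  -10.70945917]
```

>>> drive_tool --targets '[{"linear": [-5,40,-5],"rot": [0,0,0],"fingers": 45},{"linear": [-5,50,0],"rot": [0,0,0],"fingers": 45},{"linear": [-5,50,0],"rot": [0,0,0],"fingers": 45},{"linear": [-5,50,0],"rot": [0,0,0],"fingers": 45},{"linear": [-5,50,0],"rot": [0,0,0],"fingers": 45},{"linear": [-5,50,0],"rot": [0,0,0],"fingers": 45},{"linear": [-5,50,0],"rot": [0,0,0],"fingers": 45},{"linear": [-7,40,0],"rot": [0,0,0],"fingers": 45},{"linear": [0,26,0],"rot": [0,0,0],"fingers": 45},{"linear": [0,0,0],"rot": [0,0,0],"fingers": 45}]'

```text
t: 9.85
tcp_pos: [0.4945, 0.0697, 0.2483]
ee_rot: [-0.026, 1.0, 0.0, -0.0]
force: [0.5, 0.1, -1.9]
opening: 0.0557
finger_force: 30.0
```

Run:
```python
from h import *
from scipy.spatial.transform import Rotation as R
st=sense(); M=R.from_quat(st['ee_rot']).as_matrix()
print(st['tcp_pos'],M.T@(np.array([.495,.0675,.254])-st['tcp_pos'])*1e3)
a=read_camera('side')['frame'][80:230,100:300]; b=read_camera('wrist')['frame']
cv2.imwrite('pics/c3.png',np.hstack([cv2.resize(a,(400,300)),cv2.resize(b,(400,300))]))
```

```text
[0.4945348  0.06965073 0.24834735] [-0.3489284  -2.16872881 -5.65414916]
```

View pics/c3.png

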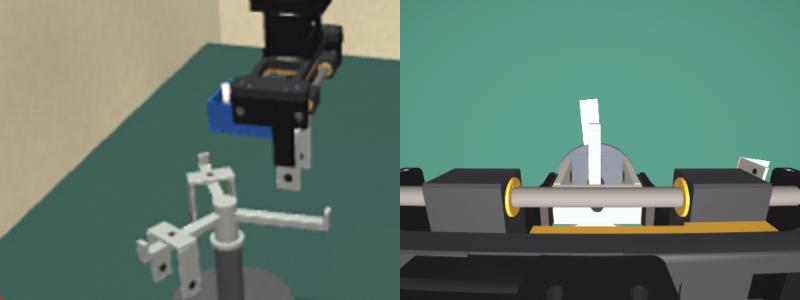

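The wrist half shows the branch at column 595, central between the bracket's legs (553–642). The side half shows the bracket above the branch, inside its upturned end. Lowering now.

>>> drive_tool --targets '[{"linear": [0,-2,0],"rot": [0,0,0],"fingers": 45},{"linear": [0,0,30],"rot": [0,0,0],"fingers": 45},{"linear": [0,0,30],"rot": [0,0,0],"fingers": 45},{"linear": [0,0,30],"rot": [0,0,0],"fingers": 45},{"linear": [0,0,20],"rot": [0,0,0],"fingers": 45},{"linear": [0,0,7],"rot": [0,0,0],"fingers": 45},{"linear": [0,0,0],"rot": [0,0,0],"fingers": 45}]'

```text
t: 10.82
tcp_pos: [0.4952, 0.0647, 0.1317]
ee_rot: [-0.026, 1.0, -0.0, -0.0]
force: [-0.0, 0.5, -1.6]
opening: 0.0558
finger_force: 30.0
```

Run:
```python
from h import *
print(sense()['force'],sense()['tcp_pos'])
a=read_camera('side')['frame'][110:230,140:300]; b=read_camera('scene')['frame'][150:270,190:350]
cv2.imwrite('pics/c4.png',np.hstack([cv2.resize(a,(400,300)),cv2.resize(b,(400,300))]))
```

```text
[-0.00393899  0.49518832 -1.62821238] [0.49517016 0.06470106 0.13170444]
```

View pics/c4.png

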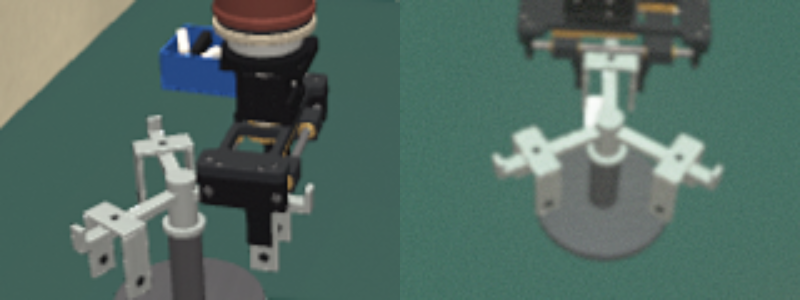

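Both views show the bracket astride the branch, with the bridge just above it. Lowering 2 mm, releasing and retreating upward.

>>> drive_tool --targets '[{"linear": [0,0,2],"rot": [0,0,0],"fingers": 45},{"linear": [0,0,0],"rot": [0,0,0],"fingers": 80},{"linear": [0,0,0],"rot": [0,0,0],"fingers": 80},{"linear": [0,0,0],"rot": [0,0,0],"fingers": 80},{"linear": [0,0,0],"rot": [0,0,0],"fingers": 80},{"linear": [0,0,-10],"rot": [0,0,0],"fingers": 80},{"linear": [0,0,-40],"rot": [0,0,0],"fingers": 80},{"linear": [0,0,-50],"rot": [0,0,0],"fingers": 80},{"linear": [0,0,-40],"rot": [0,0,0],"fingers": 80},{"linear": [0,0,0],"rot": [0,0,0],"fingers": 80}]'

```text
t: 12.18
tcp_pos: [0.4967, 0.0656, 0.2736]
ee_rot: [-0.026, 1.0, 0.0, 0.003]
force: [-0.2, -0.2, -0.6]
opening: 0.0801
finger_force: 0.0
```

Run:
```python
from h import *
a=read_camera('side')['frame'][110:230,140:300]; b=read_camera('scene')['frame'][150:270,190:350]
cv2.imwrite('pics/c5.png',np.hstack([cv2.resize(a,(400,300)),cv2.resize(b,(400,300))]))
```

```text
(no output)
```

View pics/c5.png

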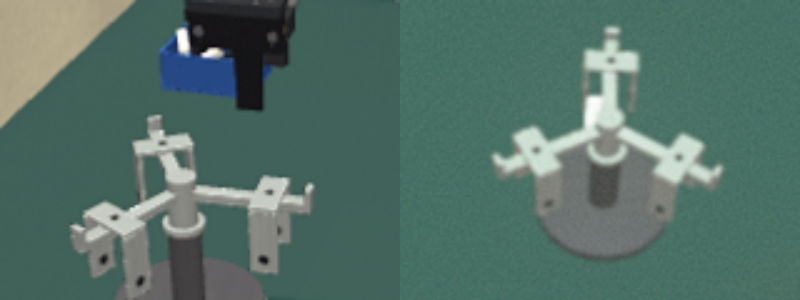

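The bracket hangs level and centred on the branch, at (268,190) in the left view and (611,60) in the right. The branch has not moved and the gripper is clear.

>>> drive_tool --targets '[{"linear": [0,0,0],"rot": [0,0,0],"fingers": 80},{"linear": [0,0,0],"rot": [0,0,0],"fingers": 80},{"linear": [0,0,0],"rot": [0,0,0],"fingers": 80},{"linear": [0,0,0],"rot": [0,0,0],"fingers": 80}]'

```text
t: 12.78
tcp_pos: [0.495, 0.0653, 0.2693]
ee_rot: [-0.026, 1.0, -0.0, -0.0]
force: [-0.4, -0.3, -0.2]
opening: 0.08
finger_force: 0.0
```

```bash
python3 -c "
from workcell import *
print(close_job())"
```

```text
the job is handed in; nothing more can be done
None
```

The job is handed in at about 12.8 s: the U-bracket hangs astride the empty branch, which I measured at about 5° from the tongue, the L-bracket was never approached and the gripper is clear; no verdict came back.

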